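Swap the cells in the charger

ROBOT

A 6-joint arm with a two-finger parallel gripper is mounted at the origin on a cart in front of the work surface, level with it; the furniture and walls round the work are solid. World frame = base frame: x ahead of the robot, y to its left, z up, the work surface at z = 0. Lengths are in mm, angles in rad, forces in N, time in s.
With the tool pointing down it reaches from about 300 to 1000 mm from the base axis. Payload 5.1 kg.
Tool frame: the origin (TCP) lies midway between the tips of the shut fingers; the grasp point (between the pads) lies 19 mm behind it (bot.hold_point_z is the distance from the TCP to the grasp point, in mm); z points along the fingers, y is the line along which they close (so a half turn about z gives the same grasp; the last joint's range is limited). The gripper opens to 95 mm and grips with 3 to 60 N. Pads are 20 mm wide; open, the fingers measure 119 mm over their backs; the gripper's body (75 mm by 180 mm) begins 59 mm behind the grasp point.
Start: joints at [1.095, 0.124, 1.65, -0, 1.367, -0.083], TCP at [248.824, 600.476, 214.656] pointing down, gripper open.
Joint ranges: [-2.61, 2.61], [-1.02, 2.33], [0.03, 2.71], [-1.35, 4.49], [0.32, 2.68], [-2.91, 2.91]. Speed limits (rad/s): [2.57, 2.57, 3.14, 3.14, 3.14, 3.14].

INTERFACE

Orientations are given as [roll, pitch, yaw] about the fixed x, y, z axes, in that order (R = Rz(yaw) Ry(pitch) Rx(roll)).
In Python, from bench import bot gives the robot as it stands. The module is installed in compiled form; this text tells all that it offers.
- The arm moves only by the shell command python3 -m crank 'ROWS'. ROWS is a JSON object of lists of equal length, an entry for each row: "rotation": the turn, a rotation vector about the tool's x, y, z in rad, a list of three; "xyz": the shift along the tool's x, y, z in cm, a list of three; "hand": the opening, from 0 (shut) to 1 (fully open). In form: {"rotation": [[rx, ry, rz], ...], "xyz": [[x, y, z], ...], "hand": [hand, ...]}. A call has 1 to 12 rows; each row is the pose to reach, as a shift and turn from the pose commanded when the call began, along the tool's axes at that moment; what a row does not reach only later rows make up. A row lasts 1/12 s, in which the tool goes at most 41.7 mm and 7.16 degrees, less where a joint would pass 70% of its speed; a pose out of reach is approached as far as the arm can. A call with a gripper value outside its range is refused whole. The fingers move at their own pace and stop on an object; the grip force is fixed at half the most. Time passes only in rows, so rows that repeat a pose let the fingers close. It gives the time, the measured TCP pose, the force, the opening and the grip force at its end, in the units of the state.
- bot.state(): the state, without advancing time (a new reading comes with each control period).
- bot.get_image(name): name is "scene" or "top" or "wrist"; returns a dict with "img" (384x512x3 uint8, red, green, blue), "z_map" (384x512 float32, mm along the optical axis (not along the pixel's ray), 0 where there is no reading), "fov_y" (degrees; the focal length in pixels is half the picture's height over the tangent of half this angle, whatever the lens; pixels are square), "cx", "cy" (the principal point, pixels), "k1" (the pictures are not rectified: a ray, as slopes to the right and down, at radius r is drawn at 1 + k1 r^2 times it, then the intrinsics apply), "R" (3x3) and "t" (3): a world point X has camera coordinates R X + t. Camera axes: x right, y down, z forward; pixel columns grow to the right and rows downward; lengths in mm; the calibration is good to about 2 mm. A picture is of the moment at which its call begins.
- bot.close_job(): hands the job in; it is judged then, once.
Trained networks look in a picture, given as the dict that the camera call returned (one of the last four; its "shot" number tells which), for a name from the list of things; names that differ only in an ending like _2 or _b are one class to them, and where a whole thing is asked for, a point or a joint stands for the part that bears it (a point fixed in the world has none). Each returns a list of dicts, best first, with "score" (0 to 1); they miss things now and then, are a little off and sometimes report something else, mostly with a low value. They report only what shows in the picture. A call takes as long as a camera call. They do not tell look-alikes from the thing itself.
- bot.regions_of(label, picture): "pixels" (384x512 bool, what is visible of it) and "extent" ([left, top, right, bottom] in pixels, round what is visible of it).
The state is a dict: "time_s": time; "qpos": joint angles; "joint_velocities": joint speeds; "joint_efforts": joint torques, N m; "ee_pos": TCP position; "orientation": TCP orientation; "contact_force": force on the tool from outside, world axes, zero at the start; "moment": the same for the moment, N m; "finger_gap": finger opening in mm; "grip_force": force on a finger pad.
Only numpy, scipy, OpenCV 4.12 (cv2) and the standard library are available. Lean on these libraries where they do the work, as an engineer would, in place of code of your own. Each camera call takes 0.05 s, during which the arm holds its last target. There are 200 camera calls.

TASK

The green cell in the charger is full: take it out and lay it in the wooden tray beside the keys, and put the flat orange cell on charge in its place. Push the orange cell's plain end back against the spring contact, let its button end down in front of the fixed contact, and see that it lies fully home in the cradle. Let neither cell fall, and leave everything else where it stands.

Things in the scene. Friction and masses are not known exactly. Their poses are not given: they have to be found in the camera images.
- charger: Black single-bay charger for round cells, 147 x 44 x 36 mm, stuck fast to the worktop. Origin on the worktop right under the middle of a seated cell; +x runs along the bay from the spring end (nearer the robot) to the fixed + contact (farther off), z up. A seated cell lies level along x, button end at +x, its axis at y = 0, z = 30.5 mm.
- cradle (a point): Middle of the open cradle, 20 mm above the worktop, where a seated cell's underside lies; axes as the charger's. Two sloping strips along x centre the cell sideways. The cradle is no wider than the cell (20 mm) and lower than it, so fingers can close on the cell's sides down to 22 mm above the worktop; below 13 mm the foot is 40 mm wide.
- fixed_contact (a point): The + contact, an upright steel face looking to -x: this point is at x = 35, y = 0, z = 30.5 mm of the charger. The block behind it is 44 mm wide, 36 mm high and reaches to x = 60 mm. The free bay is 14 mm shorter than a cell, so a cell goes in tilted by about 20 degrees: plain end low against the spring, pushed back about 20 mm, then the button end swung down.
- spring_face (a point): Middle of the sprung contact's upright steel face, which looks to +x; it moves with the contact. At x = -21 mm of the charger when free, -35 mm with a cell seated, -51 mm at the stop. The plate is 20 mm wide and stands from 20 to 34 mm above the worktop. The spring block, 44 mm wide and 36 mm high, begins at x = -70 mm.
- spring_contact (a joint): How far the sprung contact (steel plate on a grey carriage with a coil spring behind it) is pushed back, in m: 0 free, 0.014 with a cell properly seated, 0.030 at its stop. The spring pushes back with 3 N at 0, 6.5 N at 0.014 and 9 N at 0.024. Its grip on a cell's end can hold the cell 2 or 3 mm above the cradle: pressing down on the cell's middle with 5 to 20 N sends it home.
- green_cell: The charged cell: green sleeve with a white band at the button end, a steel cylinder 21 mm in diameter and 70 mm long over all, 70 g. Origin at its centre (on its axis, half-way along); +x points along its axis to the button end (+, a steel button 8 mm wide and 2 mm high), -x to the plain flat steel end (-). It starts seated in the charger.
- orange_cell: The flat cell: orange sleeve, white band at the button end; same sizes, origin and axes as the green cell. It starts lying on the worktop.
- orange_button (a point): Tip of the orange cell's button: on its axis, 35 mm from its centre towards +x.
- tray: Low wooden tray, 220 x 140 mm outside, rim 18 mm high, wall 5 mm, inner floor 5 mm above the worktop; fixed. Origin on the worktop under its middle, x along its long side, z up. A bunch of keys (8 mm high) lies fixed in the half at +x (x from 0 to +105 mm); the half at -x is free, its middle at x = -53 mm, y = 0.
- tub: Small white yoghurt tub, bystander; 72 mm wide, 71 mm high.
- flat_tin: Small flat blue and yellow tin, bystander; 63 x 105 x 29 mm.
- dropper_bottle: Small brown bottle with a dropper, bystander; 33 mm wide, 102 mm high.
- candle: Tea light, bystander; 38 mm wide, 15 mm high.
Mind the look-alikes: they are no part of the job. Leave any blue or purple look-alike of the orange_cell alone.

How it is judged:
By the outcome, as a careful person would: the job done as asked, in the order asked, and still so for the second after the job is handed in, with the robot touching nothing.
It also fails if it takes over 58 s, if anything falls off the work surface, if the arm or the gripper's body presses on something with over 40 N, if the wrist force passes 120 N, or if a joint passes its speed limit or range.

## Working session

There is one attempt and no reset: what is moved stays moved. The work goes in short steps, Python scripts to look and compute and a shell command to move; the robot and the scene stay as the last step left them, time stands still between calls to the robot, and variables do not carry over. Pictures are saved under pics/ and viewed, at most 13 in all, crops included, and the job is handed in when it is done.

```bash
mkdir -p pics; cat > h.py <<'E'
import numpy as np, cv2
from bench import bot
from scipy.spatial.transform import Rotation as Ro
def K(p):
    f=192/np.tan(np.radians(p["fov_y"])/2); return f
def cloud(p):
    f=K(p); v,u=np.mgrid[0:384,0:512].astype(float)
    pts=np.stack([(u-p["cx"])/f,(v-p["cy"])/f],-1); d=pts.copy()
    for _ in range(8):
        r2=(pts**2).sum(-1,keepdims=True); pts=d/(1+p["k1"]*r2)
    z=p["z_map"][...,None]; c=np.concatenate([pts*z,z],-1)
    w=(c-np.array(p["t"]))@np.array(p["R"])
    w[p["z_map"]<=0]=np.nan; return w
def save(p,n,box=None,s=1):
    im=p["img"][...,::-1]
    if box: l,t,r,b=box; im=im[t:b,l:r]
    cv2.imwrite("pics/"+n,cv2.resize(im,None,fx=s,fy=s,interpolation=cv2.INTER_CUBIC))
def show():
    s=bot.state(); print({k:np.round(s[k],3).tolist() for k in("time_s","ee_pos","orientation","contact_force","finger_gap","grip_force")})
E
cat > a.py <<'E'
from h import *
show(); ims=[]
for n in("scene","top"):
    p=bot.get_image(n); w=cloud(p); ims.append(p["img"][...,::-1]); np.savez(n,w=w,img=p["img"])
    for l in("charger","green_cell","orange_cell","tray"):
        for r in bot.regions_of(l,p)[:4]:
            m=r["pixels"]; q=w[m]; q=q[~np.isnan(q[:,0])]
            if len(q)>5: print(n,l,round(r["score"],2),np.round(r["extent"]),np.median(q,0).round(),p["img"][m].mean(0).round())
save({"img":np.vstack(ims)[...,::-1]},"a.png",s=0.78)
E
python3 a.py
```

```text
{'time_s': 0.0, 'ee_pos': [248.549, 599.922, 213.408], 'orientation': [-3.14, -0.0, 2.749], 'contact_force': [0.076, 0.203, 0.05], 'finger_gap': 94.714, 'grip_force': 0.0}
scene charger 0.83 [197. 195. 238. 234.] [491.  23.  21.] [44. 45. 46.]
scene green_cell 0.31 [154. 179. 172. 196.] [530. 249.  17.] [155.  83.  47.]
scene orange_cell 0.6 [124. 197. 138. 208.] [427. 292.  18.] [115.  78. 139.]
scene tray 0.88 [252. 224. 333. 305.] [ 448. -237.    6.] [148. 114.  78.]
scene tray 0.37 [294. 174. 314. 199.] [ 733. -158.   26.] [96. 94. 92.]
top charger 0.67 [208. 190. 235. 241.] [500.  29.  23.] [77. 82. 79.]
top green_cell 0.75 [216. 199. 227. 223.] [528.  27.  40.] [ 67. 141.  86.]
top orange_cell 0.76 [162. 221. 185. 228.] [478. 157.  20.] [ 89. 130. 221.]
top orange_cell 0.71 [112. 226. 132. 245.] [436. 305.  20.] [148. 102. 181.]
top orange_cell 0.5 [142. 192. 151. 214.] [535. 252.  20.] [222. 126.  76.]
top tray 0.7 [281. 208. 335. 291.] [ 457. -234.    6.] [207. 170. 120.]
top tray 0.43 [384. 183. 401. 196.] [ 648. -449.   60.] [135. 125. 114.]
top tray 0.3 [114. 112. 146. 142.] [746. 324.  71.] [216. 214. 216.]
```

View pics/a.png

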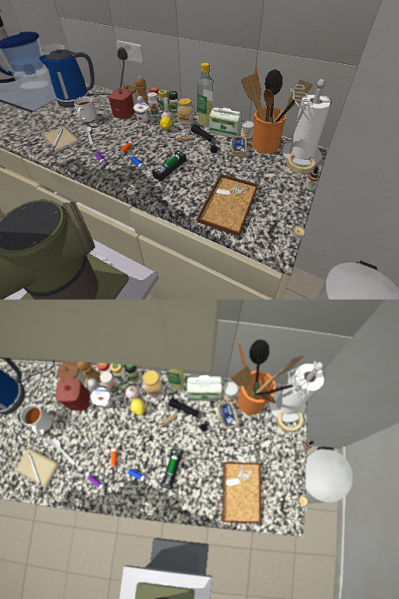

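```bash
cat > b.py <<'E'
from h import *
d=np.load("top.npz"); p={"img":d["img"]}; save(p,"b.png",(100,170,360,300),3)
w=d["w"]
print("res mm/px",np.nanmedian(np.linalg.norm(w[200:250,150:200]-w[200:250,151:201],axis=-1)))
E
python3 b.py
```

```text
res mm/px 3.480277469564525
```

View pics/b.png

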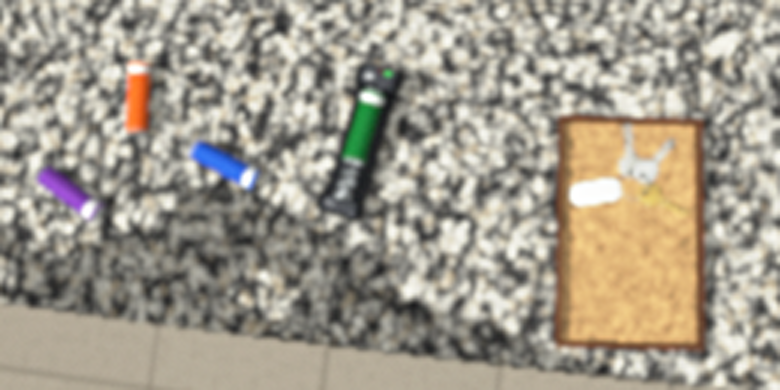

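The orange candidates are orange at top-view pixel (146,202), blue at (174,225) and purple at (122,235), so I take the orange one, whose white button end points away from the robot. Green is in the charger at about (222,211), the tray is at about (308,248), and the keys are at its far end.

```bash
cat >> h.py <<'E'
HUE={"orange":(5,14),"green":(50,80)}
def cell(p,col,near=None,rad=90,hz=None):
    "cell centre/axis from sleeve colour (+white band): fits top line of points"
    w=cloud(p); h=cv2.cvtColor(p["img"],cv2.COLOR_RGB2HSV)
    lo,hi=HUE[col]; m=(h[...,0]>=lo)&(h[...,0]<=hi)&(h[...,1]>130)&(h[...,2]>50)&(w[...,2]>3)&(w[...,2]<hz)
    if near is not None: m&=np.hypot(w[...,0]-near[0],w[...,1]-near[1])<rad
    n,l,s,_=cv2.connectedComponentsWithStats(m.astype(np.uint8)); k=1+np.argmax(s[1:,4]); m=l==k
    q=w[m]; c=q[:,:2].mean(0); u=np.linalg.svd(q[:,:2]-c)[2][0] if len(q)<5000 else np.linalg.eigh(np.cov(q[:,:2].T))[1][:,1]
    u*=np.sign(u[0]); a=(q[:,:2]-c)@u; b=(q[:,:2]-c)@[-u[1],u[0]]
    e=np.percentile(a,[1,99]); f=np.percentile(b,[2,98])
    print(col,len(q),"c",c.round(1),"yaw",round(np.arctan2(u[1],u[0]),4),"len",e.round(1),"wid",f.round(1),"ztop",np.percentile(q[:,2],[50,95]).round(1), "px",np.argwhere(m).mean(0)[::-1].round())
    return c,u,e,f,m
def plan(pos,yaw=None,tilt=0,R=None):
    "rows (tool axes, cm/rad) from the present pose; tilt about tool y after yaw"
    s=bot.state(); R0=Ro.from_euler("xyz",s["orientation"])
    if R is None: R=Ro.from_euler("xyz",[np.pi,0,yaw])*Ro.from_rotvec([0,tilt,0])
    print("xyz",(R0.inv().apply(np.array(pos)-s["ee_pos"])/10).round(2).tolist(),"rot",(R0.inv()*R).as_rotvec().round(3).tolist())
E
cat > c.py <<'E'
from h import *
for n in("top","scene"):
    p=bot.get_image(n)
    cell(p,"green",(528,27),80,70); cell(p,"orange",(535,252),60,40)
    w=cloud(p)
    for r in bot.regions_of("tray",p)[:1]:
        q=w[r["pixels"]]; q=q[~np.isnan(q[:,0])]; print(cv2.minAreaRect(q[:,:2].astype(np.float32)))
s=bot.state();R=Ro.from_euler("xyz",s["orientation"])
p=bot.get_image("wrist"); Rc=np.array(p["R"]);c=-Rc.T@p["t"]; print("wristcam in tool",R.inv().apply(c-s["ee_pos"]),R.inv().apply(Rc[2]),"right",R.inv().apply(Rc[0]),p["fov_y"])
plan((440,130,300),2.749)
E
python3 c.py
```

```text
green 141 c [523.5  29.7] yaw -0.1866 len [-24.1  24.9] wid [-10.6  14.1] ztop [39.5 43.5] px [220. 213.]
orange 122 c [530.7 251.4] yaw 0.1503 len [-26.   25.5] wid [-8.   9.8] ztop [19.7 23.8] px [146. 203.]
((460.1841735839844, -231.2646484375), (220.0060272216797, 145.07908630371094), 5.027121067047119)
green 100 c [520.7  24.8] yaw -0.1659 len [-26.3  27.6] wid [-5.5  9.1] ztop [38.4 42.5] px [220. 206.]
orange 89 c [528.7 248.2] yaw 0.1451 len [-28.   26.8] wid [-6.2 10.8] ztop [18.  22.3] px [162. 189.]
((459.06005859375, -234.26373291015625), (224.06546020507812, 140.26097106933594), 4.443261623382568)
wristcam in tool [  72.80099311    1.14763719 -168.55620012] [-2.59861913e-01 -4.88632082e-04  9.65645663e-01] right [-6.92247986e-04  9.99999709e-01  3.19727065e-04] 70.7888896541426
xyz [-35.67, -36.15, -8.53] rot [0.0, 0.0, -0.0]
```

```bash
python3 -c "
from h import *
plan((515,28,170),2.961)"
```

```text
xyz [-46.5, -42.7, 4.47] rot [0.0, 0.0, -0.212]
```

```bash
python3 -m crank '{"rotation":[[0,0,-0.212],[0,0,-0.212],[0,0,-0.212],[0,0,-0.212],[0,0,-0.212],[0,0,-0.212],[0,0,-0.212],[0,0,-0.212],[0,0,-0.212],[0,0,-0.212],[0,0,-0.212],[0,0,-0.212]],"xyz":[[-46.5,-42.7,4.5],[-46.5,-42.7,4.5],[-46.5,-42.7,4.5],[-46.5,-42.7,4.5],[-46.5,-42.7,4.5],[-46.5,-42.7,4.5],[-46.5,-42.7,4.5],[-46.5,-42.7,4.5],[-46.5,-42.7,4.5],[-46.5,-42.7,4.5],[-46.5,-42.7,4.5],[-46.5,-42.7,4.5]],"hand":[0.6,0.6,0.6,0.6,0.6,0.6,0.6,0.6,0.6,0.6,0.6,0.6]}'; python3 -c "
from h import *
plan((515,28,140),2.961)"
```

```text
time_s: 1.75
ee_pos: [459.6, 146.3, 179.4]
orientation: [3.141, 0.001, 2.961]
contact_force: [0.8, 0.7, -0.1]
finger_gap: 57.2
grip_force: 0.0
xyz [-7.57, -10.65, 3.94] rot [0.001, 0.001, -0.0]
```

```bash
python3 -m crank '{"rotation":[[0,0,0],[0,0,0],[0,0,0],[0,0,0],[0,0,0],[0,0,0]],"xyz":[[-7.5,-10.5,3.9],[-7.5,-10.5,3.9],[-7.5,-10.5,3.9],[-7.5,-10.5,3.9],[-7.5,-10.5,3.9],[-7.5,-10.5,3.9]],"hand":[0.5,0.5,0.5,0.5,0.5,0.5]}'; cat > d.py <<'E'
from h import *
p=bot.get_image("wrist"); show(); save(p,"w1.png")
c,u,e,f,m=cell(p,"green",(523,28),60,60)
w=cloud(p); ax=np.array([np.cos(-.18),np.sin(-.18)]); print("ztop mid",np.percentile(w[m][:,2],[10,50,90,98]))
E
python3 d.py
```

```text
time_s: 2.25
ee_pos: [513.8, 31.6, 140.1]
orientation: [3.141, -0.001, 2.96]
contact_force: [0.4, 0.2, -0.0]
finger_gap: 47.7
grip_force: 0.0
{'time_s': 2.3, 'ee_pos': [513.848, 32.314, 140.502], 'orientation': [3.141, 0.0, 2.961], 'contact_force': [-0.185, 0.094, -0.18], 'finger_gap': 47.501, 'grip_force': 0.0}
green 987 c [522.8  30.3] yaw -0.1708 len [-26.2  27.5] wid [-10.5  10.1] ztop [38. 40.] px [255. 200.]
ztop mid [33.11763502 38.00757674 39.69458905 40.38631857]
```

View pics/w1.png

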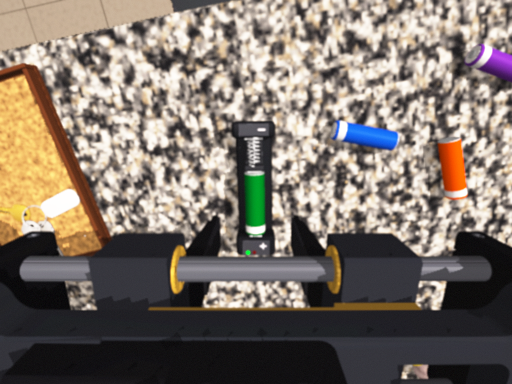

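```bash
cat > e.py <<'E'
from h import *
p=bot.get_image("wrist"); w=cloud(p); c,u,e,f,m=cell(p,"green",(523,28),60,60)
o,*_=cell(p,"orange",(535,250),60,40)
r=bot.regions_of("charger",p)[0]; print(r["score"],r["extent"])
n=np.array([-u[1],u[0]]); d=w[...,:2]-c; a=d@u; b=d@n; z=w[...,2]
M=(abs(b)<26)&(a>-110)&(a<90)&(z>8)&(z<60)
q=np.c_[a[M],b[M],z[M]]; lum=p["img"][M].mean(1)
print("ext a",np.percentile(q[:,0],[0.5,1,99,99.5]))
for lo in range(-95,80,5):
    k=(q[:,0]>=lo)&(q[:,0]<lo+5)
    if k.sum()>5: t=q[k]; L=lum[k]; print(lo,k.sum(),"b",np.percentile(t[:,1],[2,98]).round(1),"z",np.percentile(t[:,2],[50,90]).round(1), "maxlum |b|<4",L[abs(t[:,1])<4].mean().round())
rect=cv2.minAreaRect(q[q[:,2]>14][:,:2].astype(np.float32)); print(rect)
E
python3 e.py
```

```text
green 991 c [523.2  30.4] yaw -0.1569 len [-26.4  27.1] wid [-10.5  10.9] ztop [37.9 40.1] px [254. 200.]
orange 1067 c [530.1 249.6] yaw 0.1211 len [-27.  28.] wid [-6.1 10.8] ztop [17.3 19.9] px [451. 166.]
0.57 [232.6, 121.2, 276.2, 258.2]
ext a [-80.398642   -79.80218707  62.98244307  63.95254652]
-85 41 b [-18.1  18.2] z [31.2 32.8] maxlum |b|<4 105.0
-80 227 b [-19.9  20.8] z [34.5 36. ] maxlum |b|<4 79.0
-75 227 b [-20.7  21.2] z [35.2 36.3] maxlum |b|<4 94.0
-70 215 b [-20.3  20.7] z [34.7 36.1] maxlum |b|<4 95.0
-65 143 b [-18.2  19. ] z [29.5 33.7] maxlum |b|<4 191.0
-60 170 b [-18.3  19.6] z [13.  32.1] maxlum |b|<4 193.0
-55 168 b [-18.5  18.8] z [12.5 31.4] maxlum |b|<4 179.0
-50 160 b [-18.5  19.6] z [14.9 31.2] maxlum |b|<4 183.0
-45 176 b [-17.9  19.2] z [17.7 31.1] maxlum |b|<4 183.0
-40 180 b [-18.6  19.1] z [20.9 31.9] maxlum |b|<4 125.0
-35 170 b [-18.4  19.7] z [31.3 33.1] maxlum |b|<4 103.0
-30 180 b [-17.9  19. ] z [32.5 39.1] maxlum |b|<4 161.0
-25 162 b [-18.4  18.4] z [35.1 39.3] maxlum |b|<4 64.0
-20 155 b [-18.9  19.6] z [34.1 39.6] maxlum |b|<4 63.0
-15 1
[... 278 characters left out ...]
 [-18.1  19.3] z [34.5 39.3] maxlum |b|<4 64.0
15 141 b [-19.2  18.3] z [34.8 39.5] maxlum |b|<4 64.0
20 151 b [-18.3  19.1] z [34.5 39.3] maxlum |b|<4 63.0
25 139 b [-19.7  19.2] z [35.2 39.4] maxlum |b|<4 148.0
30 140 b [-18.7  19.1] z [34.7 39.6] maxlum |b|<4 254.0
35 115 b [-18.8  19.1] z [32.2 39.3] maxlum |b|<4 169.0
40 274 b [-20.4  20. ] z [28.  33.4] maxlum |b|<4 88.0
45 191 b [-21.3  21.1] z [34.6 35.8] maxlum |b|<4 65.0
50 159 b [-21.2  20.8] z [35.1 36.1] maxlum |b|<4 86.0
55 160 b [-21.5  20.7] z [35. 36.] maxlum |b|<4 80.0
60 140 b [-20.7  20.1] z [35.1 36.3] maxlum |b|<4 101.0
((-7.941383361816406, 0.08599853515625), (43.733619689941406, 145.81427001953125), 89.76139831542969)
```

```bash
python3 -c "
from h import *
show();plan((528.6,29.5,23),2.976)"
```

```text
{'time_s': 2.4, 'ee_pos': [513.931, 32.901, 140.887], 'orientation': [3.141, 0.001, 2.963], 'contact_force': [-0.423, -0.312, 0.119], 'finger_gap': 47.451, 'grip_force': 0.0}
xyz [-1.49, -0.08, 11.79] rot [0.001, 0.001, -0.013]
```

```bash
python3 -m crank '{"rotation":[[0,0,-0.013],[0,0,-0.013],[0,0,-0.013],[0,0,-0.013],[0,0,-0.013],[0,0,-0.013],[0,0,-0.013]],"xyz":[[-1.5,-0.1,4],[-1.5,-0.1,8],[-1.5,-0.1,10],[-1.5,-0.1,11.5],[-1.5,-0.1,11.8],[-1.5,-0.1,11.8],[-1.5,-0.1,11.8]],"hand":[0.5,0.5,0.5,0.5,0.5,0.5,0.5]}'; python3 -c "
from h import *
show();plan((528.6,29.5,23),2.976)"
```

```text
time_s: 2.98
ee_pos: [529.4, 28.6, 23.5]
orientation: [3.141, 0.002, 2.975]
contact_force: [0.3, 0.1, 0.7]
finger_gap: 47.1
grip_force: 0.0
{'time_s': 2.983, 'ee_pos': [529.421, 28.585, 23.516], 'orientation': [3.141, 0.002, 2.975], 'contact_force': [0.349, 0.056, 0.684], 'finger_gap': 47.118, 'grip_force': 0.0}
xyz [0.1, 0.08, 0.05] rot [0.0, 0.002, -0.001]
```

```bash
python3 -m crank '{"rotation":[[0,0,0],[0,0,0],[0,0,0],[0,0,0],[0,0,0],[0,0,0]],"xyz":[[0.1,0.05,0.05],[0.1,0.05,0.05],[0.1,0.05,0.05],[0.1,0.05,0.05],[0.1,0.05,0.05],[0.1,0.05,0.05]],"hand":[0.25,0.15,0.1,0.1,0.1,0.1]}'; python3 -c "
from h import *
show()"
```

```text
time_s: 3.48
ee_pos: [528.0, 28.4, 22.2]
orientation: [3.141, 0.001, 2.974]
contact_force: [-0.6, 0.4, 2.6]
finger_gap: 20.6
grip_force: 30.0
{'time_s': 3.483, 'ee_pos': [528.025, 28.384, 22.2], 'orientation': [3.141, 0.001, 2.974], 'contact_force': [-0.611, 0.378, 2.645], 'finger_gap': 20.563, 'grip_force': 29.999}
```

```bash
python3 -m crank '{"rotation":[[0,0,0],[0,0,0],[0,0,0],[0,0,0],[0,0,0],[0,0,0],[0,0,0],[0,0,0]],"xyz":[[0.2,0,0],[0.4,0,0],[0.4,0,-0.6],[0.4,0,-1.2],[0.4,0,-1.8],[0.4,0,-3],[0.4,0,-6],[0.4,0,-9]],"hand":[0.1,0.1,0.1,0.1,0.1,0.1,0.1,0.1]}'; cat > f.py <<'E'
from h import *
p=bot.get_image("wrist"); show(); save(p,"w2.png"); cell(p,"green",None,0,200)
q=bot.get_image("top"); cell(q,"green",None,0,200)
w=cloud(q); r=bot.regions_of("tray",q)[0]; t=w[r["pixels"]]; t=t[~np.isnan(t[:,0])]; print(cv2.minAreaRect(t[:,:2].astype(np.float32)))
plan((407,-232,150),2.976)
E
python3 f.py
```

```text
time_s: 4.15
ee_pos: [521.5, 29.2, 110.9]
orientation: [-3.141, -0.006, 2.974]
contact_force: [0.7, -1.0, -0.3]
finger_gap: 20.6
grip_force: 30.0
{'time_s': 4.2, 'ee_pos': [526.509, 29.085, 119.14], 'orientation': [3.141, 0.007, 2.974], 'contact_force': [3.937, 0.664, 3.413], 'finger_gap': 20.128, 'grip_force': 29.994}
green 2115 c [509.9  32.2] yaw -0.1683 len [-20.  22.] wid [-9.9  9.8] ztop [126.8 128.7] px [255. 222.]
green 13 c [828.8  54. ] yaw 1.4988 len [-13.7  15.4] wid [-1.4  1.2] ztop [89.7 94.4] px [224. 106.]
((460.25018310546875, -234.87954711914062), (220.9826202392578, 143.32815551757812), 3.609351873397827)
xyz [7.3, -27.72, -3.56] rot [0.001, 0.005, -0.002]
```

View pics/w2.png

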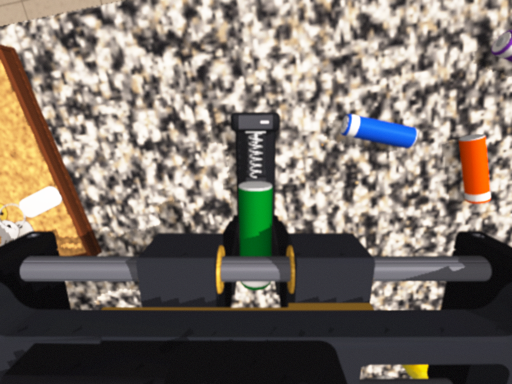

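```bash
python3 -c "
from h import *
plan((407,-236,90),3.2)"
```

```text
xyz [7.27, -28.11, 2.44] rot [0.0, 0.005, -0.226]
```

```bash
python3 -m crank '{"rotation":[[0,0,-0.1],[0,0,-0.2],[0,0,-0.226],[0,0,-0.226],[0,0,-0.226],[0,0,-0.226],[0,0,-0.226],[0,0,-0.226],[0,0,-0.226],[0,0,-0.226],[0,0,-0.226]],"xyz":[[1,-4,0],[2,-8,0],[3,-12,0],[4,-16,0],[5,-20,0],[6,-24,0],[7.3,-28.1,1],[7.3,-28.1,2.4],[7.3,-28.1,2.4],[7.3,-28.1,2.4],[7.3,-28.1,2.4]],"hand":[0.1,0.1,0.1,0.1,0.1,0.1,0.1,0.1,0.1,0.1,0.1]}'; cat > g.py <<'E'
from h import *
p=bot.get_image("wrist"); show(); w=cloud(p)
c,u,e,f,m=cell(p,"green",None,0,200)
s=bot.state()["ee_pos"]; h=cv2.cvtColor(p["img"],cv2.COLOR_RGB2HSV)
t=w[(w[...,2]<8)&(w[...,2]>2)&(h[...,1]>80)&(h[...,0]<25)&(abs(w[...,1]+235)<75)]; print("floor z",np.median(t[:,2]),"ext",np.percentile(t[:,:2],[1,99],axis=0).round())
plan((407,-236,8.2),3.2)
E
python3 g.py
```

```text
time_s: 5.22
ee_pos: [404.6, -234.7, 87.1]
orientation: [3.14, -0.001, -3.082]
contact_force: [0.0, -0.1, -0.5]
finger_gap: 20.4
grip_force: 30.0
{'time_s': 5.267, 'ee_pos': [405.181, -234.751, 87.667], 'orientation': [3.141, -0.0, -3.082], 'contact_force': [-0.216, 0.232, -0.364], 'finger_gap': 20.465, 'grip_force': 29.994}
green 2042 c [ 393.2 -234.6] yaw 0.0491 len [-20.2  21.4] wid [-9.4  9.5] ztop [103.1 104.9] px [255. 223.]
floor z 4.044411856161539 ext [[ 354. -304.]
 [ 521. -173.]]
xyz [-0.18, -0.14, 7.95] rot [0.0, -0.0, 0.002]
```

```bash
python3 -m crank '{"rotation":[[0,0,0],[0,0,0],[0,0,0],[0,0,0],[0,0,0],[0,0,0],[0,0,0]],"xyz":[[-0.2,0,3.5],[-0.2,0,6],[-0.2,0,7.2],[-0.2,0,7.7],[-0.2,0,7.9],[-0.2,0,7.9],[-0.2,0,7.9]],"hand":[0.1,0.1,0.1,0.1,0.1,0.1,0.1]}'
```

```text
time_s: 5.85
ee_pos: [408.0, -236.0, 10.0]
orientation: [-3.14, 0.002, -3.082]
contact_force: [0.9, 0.3, -1.6]
finger_gap: 20.4
grip_force: 30.0
```

```bash
python3 -m crank '{"rotation":[[0,0,0],[0,0,0],[0,0,0]],"xyz":[[0,0,0.1],[0,0,0.2],[0,0,0.2]],"hand":[0.1,0.1,0.1]}'
```

```text
time_s: 6.1
ee_pos: [407.2, -236.0, 7.2]
orientation: [-3.141, 0.001, -3.083]
contact_force: [0.6, 0.4, 0.5]
finger_gap: 20.0
grip_force: 30.0
```

```bash
python3 -m crank '{"rotation":[[0,0,0],[0,0,0],[0,0,0]],"xyz":[[0,0,0.05],[0,0,0.1],[0,0,0.1]],"hand":[0.1,0.1,0.1]}'
```

```text
time_s: 6.35
ee_pos: [407.2, -236.0, 7.1]
orientation: [3.142, 0.0, -3.084]
contact_force: [-2.2, 2.3, 8.2]
finger_gap: 20.1
grip_force: 30.0
```

Contact with the floor, so I release slowly.

```bash
python3 -m crank '{"rotation":[[0,0,0],[0,0,0],[0,0,0],[0,0,0],[0,0,0],[0,0,0],[0,0,0],[0,0,0],[0,0,0],[0,0,0]],"xyz":[[0,0,-0.05],[0,0,-0.05],[0,0,-0.05],[0,0,-0.05],[0,0,-0.05],[0,0,-0.05],[0,0,-2],[0,0,-5],[0,0,-9],[0,0,-13]],"hand":[0.23,0.25,0.28,0.32,0.36,0.4,0.4,0.4,0.4,0.4]}'; cat > i.py <<'E'
from h import *
p=bot.get_image("wrist"); show(); save(p,"w3.png"); cell(p,"green",(400,-235),100,60)
plan((500,240,170),3.14+0.135)
E
python3 i.py
```

```text
time_s: 7.18
ee_pos: [405.8, -234.9, 135.8]
orientation: [3.14, -0.002, -3.083]
contact_force: [1.3, -0.4, -0.2]
finger_gap: 38.0
grip_force: 0.0
{'time_s': 7.233, 'ee_pos': [410.623, -238.416, 146.073], 'orientation': [-3.133, 0.01, -3.083], 'contact_force': [2.361, -1.818, 5.897], 'finger_gap': 37.912, 'grip_force': 0.0}
green 832 c [ 402.1 -235.4] yaw 0.0589 len [-26.   26.9] wid [-8.8  8.7] ztop [23.3 25.2] px [254. 186.]
xyz [-11.74, 47.22, -2.68] rot [-0.009, 0.01, -0.075]
```

View pics/w3.png

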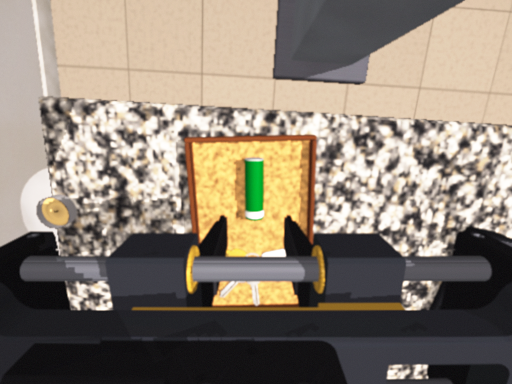

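```bash
python3 -m crank '{"rotation":[[0,0,-0.07],[0,0,-0.07],[0,0,-0.07],[0,0,-0.07],[0,0,-0.07],[0,0,-0.07],[0,0,-0.07],[0,0,-0.07],[0,0,-0.07],[0,0,-0.07],[0,0,-0.07],[0,0,-0.07]],"xyz":[[-11.8,47.2,-2],[-11.8,47.2,-2],[-11.8,47.2,-2],[-11.8,47.2,-2],[-11.8,47.2,-2],[-11.8,47.2,-2],[-11.8,47.2,-2],[-11.8,47.2,-2],[-11.8,47.2,-2],[-11.8,47.2,-2],[-11.8,47.2,-2],[-11.8,47.2,-2]],"hand":[0.5,0.5,0.5,0.5,0.5,0.5,0.5,0.5,0.5,0.5,0.5,0.5]}'; python3 -c "
from h import *
plan((525,249,125),3.14+0.135)"
```

```text
time_s: 8.23
ee_pos: [497.2, 245.8, 155.5]
orientation: [3.141, 0.001, -3.011]
contact_force: [0.0, -0.7, -0.5]
finger_gap: 47.5
grip_force: 0.0
xyz [-2.79, -0.05, 3.05] rot [0.001, 0.001, -0.003]
```

```bash
python3 -m crank '{"rotation":[[0,0,0],[0,0,0],[0,0,0],[0,0,0]],"xyz":[[-1.4,0,1.5],[-2.8,0,3],[-2.8,0,3],[-2.8,0,3]],"hand":[0.5,0.5,0.5,0.5]}'; cat > j.py <<'E'
from h import *
for k in range(2):
    p=bot.get_image("wrist"); c,u,e,f,m=cell(p,"orange",(530,250),70,40)
show(); save(p,"w4.png",(150,100,360,260),3); t=c+5.6*u; print(t); yaw=np.arctan2(u[1],u[0])
plan((*t,2.6),np.pi+yaw)
E
python3 j.py
```

```text
time_s: 8.57
ee_pos: [524.1, 245.8, 124.1]
orientation: [-3.141, -0.003, -3.013]
contact_force: [-0.2, 0.2, 0.5]
finger_gap: 47.6
grip_force: 0.0
orange 918 c [529.4 254.1] yaw 0.124 len [-26.8  27.9] wid [-9.2  9.7] ztop [18.2 20.2] px [262. 196.]
orange 916 c [529.5 254. ] yaw 0.1286 len [-27.1  27.7] wid [-9.2  9.9] ztop [18.1 20.2] px [262. 196.]
{'time_s': 8.667, 'ee_pos': [524.693, 245.734, 125.908], 'orientation': [3.142, -0.0, -3.014], 'contact_force': [-0.127, 0.12, 0.5], 'finger_gap': 47.625, 'grip_force': 0.0}
[535.09236559 254.76638511]
xyz [-1.15, 0.76, 12.33] rot [0.0, -0.0, -0.001]
```

View pics/w4.png

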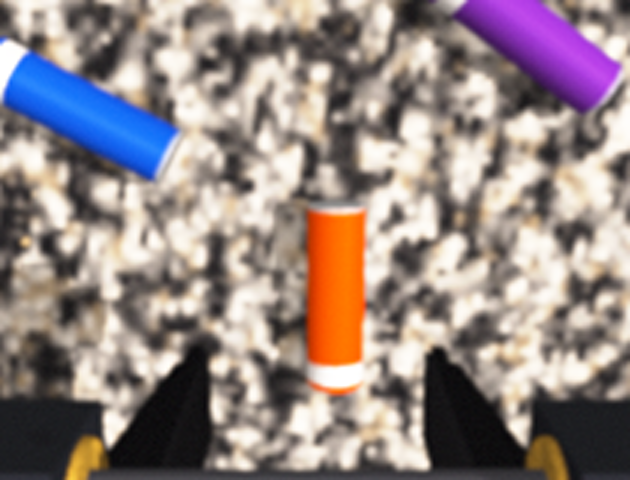

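The crop shows the orange cell at (337,300) with its white button band at the far end. The blue and purple cells are clear of the fingers.

```bash
python3 -m crank '{"rotation":[[0,0,0],[0,0,0],[0,0,0],[0,0,0],[0,0,0],[0,0,0],[0,0,0]],"xyz":[[-1.15,0.75,4],[-1.15,0.75,8],[-1.15,0.75,10.5],[-1.15,0.75,11.8],[-1.15,0.75,12.1],[-1.15,0.75,12.1],[-1.15,0.75,12.1]],"hand":[0.5,0.5,0.5,0.5,0.5,0.5,0.5]}'
```

```text
time_s: 9.25
ee_pos: [537.0, 255.4, 7.0]
orientation: [3.141, 0.004, -3.014]
contact_force: [0.2, -0.1, 0.1]
finger_gap: 47.4
grip_force: 0.0
```

```bash
python3 -m crank '{"rotation":[[0,0,0],[0,0,0],[0,0,0]],"xyz":[[0.1,0,0.1],[0.1,0,0.15],[0.1,0,0.15]],"hand":[0.5,0.5,0.5]}'
```

```text
time_s: 9.5
ee_pos: [535.2, 255.1, 4.6]
orientation: [3.141, 0.002, -3.013]
contact_force: [-0.4, 0.0, -0.3]
finger_gap: 47.2
grip_force: 0.0
```

```bash
python3 -m crank '{"rotation":[[0,0,0],[0,0,0],[0,0,0],[0,0,0],[0,0,0],[0,0,0],[0,0,0]],"xyz":[[0,0,0.15],[0,0,0.2],[0,0,0.2],[0,0,0.2],[0,0,0.2],[0,0,0.2],[0,0,0.2]],"hand":[0.35,0.25,0.2,0.1,0.1,0.1,0.1]}'
```

```text
time_s: 10.08
ee_pos: [534.3, 254.7, 1.0]
orientation: [-3.142, -0.0, -3.013]
contact_force: [0.8, -0.6, -0.1]
finger_gap: 20.4
grip_force: 30.0
```

```bash
cat >> h.py <<'E'
def mean(n=5):
    L=[];F=[]
    for _ in range(n): bot.get_image("top"); s=bot.state(); L.append(s["ee_pos"]);F.append(s["contact_force"])
    print("ee",np.mean(L,0).round(2),"sd",np.std(L,0).round(2),"F",np.mean(F,0).round(1),"rpy",np.round(s["orientation"],3)); return np.mean(L,0)
E
python3 -c "
from h import *
mean()"; python3 -m crank '{"rotation":[[0,0,0],[0,0,0],[0,0,0],[0,0,0],[0,0,0],[0,0,0]],"xyz":[[0,0,-2],[0,0,-5],[0,0,-9],[0,0,-13],[0,0,-13],[0,0,-13]],"hand":[0.1,0.1,0.1,0.1,0.1,0.1]}'; python3 -c "
from h import *
mean()
p=bot.get_image('wrist');w=cloud(p);s=bot.state();T=Ro.from_euler('xyz',s['orientation'])
c,u,e,f,m=cell(p,'orange',None,0,200)
q=T.inv().apply(w[m]-s['ee_pos'])
h=cv2.cvtColor(p['img'],cv2.COLOR_RGB2HSV)
print('sleeve in tool',np.percentile(q,[1,50,99],axis=0).round(1))
plan((528.6,29.5,140),2.976)
"
```

```text
ee [534.32 254.75   1.02] sd [0.02 0.   0.02] F [ 0.3  0.  -0.7] rpy [-3.142 -0.    -3.013]
time_s: 10.83
ee_pos: [536.6, 255.7, 135.1]
orientation: [3.14, 0.007, -3.013]
contact_force: [0.2, -0.1, -0.5]
finger_gap: 20.4
grip_force: 30.0
ee [533.47 254.44 129.67] sd [0.73 0.29 1.35] F [-0.   0.3 -0.9] rpy [-3.141 -0.004 -3.013]
orange 2210 c [521.4 253.6] yaw 0.1188 len [-20.3  21.8] wid [-10.   10.1] ztop [145.6 147.5] px [255. 223.]
sleeve in tool [[-10.   -9.3 -19.2]
 [ 11.8   0.6 -16.8]
 [ 32.   11.   -9.7]]
xyz [3.32, -22.24, -1.1] rot [-0.001, -0.004, 0.294]
```

```bash
python3 -m crank '{"rotation":[[0,0,0.1],[0,0,0.2],[0,0,0.294],[0,0,0.294],[0,0,0.294],[0,0,0.294],[0,0,0.294],[0,0,0.294],[0,0,0.294]],"xyz":[[0.6,-4,-0.2],[1.2,-8,-0.4],[1.8,-12,-0.6],[2.4,-16,-0.8],[3,-20,-1],[3.3,-22.2,-1.1],[3.3,-22.2,-1.1],[3.3,-22.2,-1.1],[3.3,-22.2,-1.1]],"hand":[0.1,0.1,0.1,0.1,0.1,0.1,0.1,0.1,0.1]}'; cat > k.py <<'E'
from h import *
e=mean(4); p=bot.get_image("wrist"); w=cloud(p)
u=np.array([np.cos(-.165),np.sin(-.165)]); n=np.array([-u[1],u[0]]); d=w[...,:2]-[528.3,28.5]; a=d@u;b=d@n;z=w[...,2]
M=(abs(b)<30)&(a<-60)&(a>-110)&(z>31)&(z<45)
q=np.c_[a[M],b[M]].astype(np.float32); print(M.sum(),cv2.minAreaRect(q)); print("a",np.percentile(q[:,0],[1,99]),"b",np.percentile(q[:,1],[1,99]))
M=(abs(b)<14)&(a<-12)&(a>-68)&(z>12)&(z<45)
for lo in range(-70,-10,3):
    k=M&(a>=lo)&(a<lo+3)&(abs(b)<8)
    if k.sum()>3: print(lo,k.sum(),np.percentile(z[k],[50,95]).round(1),p["img"][k].mean().round())
save(p,"w5.png",(190,90,320,260),4)
T=Ro.from_euler("xyz",[np.pi,0,np.pi-.165])
plan((*(np.array([528.3,28.5])+20*u),110),np.pi-.165,-0.35)
E
python3 k.py
```

```text
time_s: 11.88
ee_pos: [529.6, 30.9, 141.2]
orientation: [3.141, -0.002, 2.976]
contact_force: [-0.0, -0.2, -0.6]
finger_gap: 20.2
grip_force: 30.0
ee [529.77  31.48 141.56] sd [0.07 0.11 0.14] F [-0.2  0.3 -0.5] rpy [ 3.142e+00 -1.000e-03  2.978e+00]
772 ((-73.33173370361328, 0.9528598785400391), (24.02585792541504, 43.76936340332031), 0.008320614695549011)
a [-85.30611198 -62.3768882 ] b [-19.79803358  21.74181843]
-70 13 [21.4 31.5] 122.0
-67 40 [22.  30.2] 131.0
-64 45 [21.3 33.9] 145.0
-61 46 [21.4 30.4] 124.0
-58 41 [21.  34.1] 132.0
-55 46 [20.7 27.6] 110.0
-52 43 [20.7 34. ] 136.0
-49 47 [21.1 30.2] 111.0
-46 40 [20.6 33.2] 134.0
-43 42 [21.2 30.4] 103.0
-40 41 [20.3 33.7] 136.0
-37 45 [20.8 32. ] 114.0
-34 41 [20.7 32.6] 127.0
-31 47 [21.7 31. ] 110.0
-28 56 [31.7 33.4] 77.0
-25 44 [32.5 33.3] 78.0
-22 27 [32.  32.8] 197.0
-19 20 [19.9 21.1] 93.0
-16 39 [18.6 21.5] 55.0
-13 12 [18.2 20.2] 59.0
xyz [-1.89, -0.32, 3.18] rot [0.0, -0.351, 0.001]
```

View pics/w5.png

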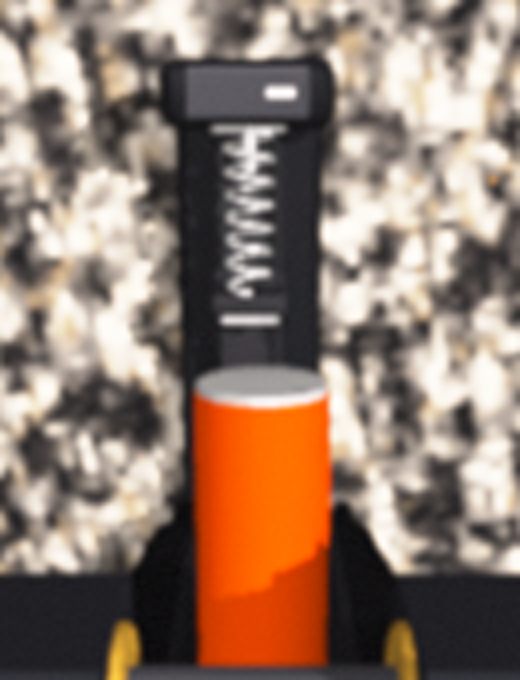

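```bash
cat >> h.py <<'E'
O=np.array([529.5,28.8,0]); YC=-.165; OFF=np.array([-0.5,0,-9.5])
Rc=Ro.from_euler("z",YC)
def C(*way):
    "waypoints (x,z,tilt deg) of the cell centre in the charger frame -> rows from the present pose"
    s=bot.state(); R0=Ro.from_euler("xyz",s["orientation"]); 
    cc=Rc.inv().apply(s["ee_pos"]+R0.apply(OFF)-O); cam=Rc.inv()*R0; ax=cam.apply([-1,0,0])
    print("t",round(s["time_s"],2),"cell now",cc.round(1),"tilt",np.degrees(np.arcsin(ax[2])).round(1),"yaw",ax[1].round(3),"F chg",Rc.inv().apply(s["contact_force"]).round(1),"gap",round(s["finger_gap"],1),s["grip_force"])
    for x,z,t in way:
        R=Rc*Ro.from_euler("xyz",[np.pi,0,np.pi])*Ro.from_rotvec([0,-np.radians(t),0])
        P=O+Rc.apply([x,0,z])-R.apply(OFF)
        print((x,z,t),"xyz",(R0.inv().apply(P-s["ee_pos"])/10).round(2).tolist(),"rot",(R0.inv()*R).as_rotvec().round(3).tolist())
E
python3 -c "
from h import *
C((18,110,10),(18,75,20))"
```

```text
t 12.13 cell now [  0.5   2.7 151.3] tilt -0.0 yaw 0.001 F chg [ 0.3  0.2 -0.2] gap 19.8 29.999071955680847
(18, 110, 10) xyz [-1.92, -0.27, 4.13] rot [0.0, -0.175, 0.001]
(18, 75, 20) xyz [-2.08, -0.27, 7.59] rot [0.0, -0.35, 0.001]
```

```bash
python3 -m crank '{"rotation":[[0,-0.1,0],[0,-0.175,0],[0,-0.26,0],[0,-0.35,0],[0,-0.35,0],[0,-0.35,0],[0,-0.35,0],[0,-0.35,0]],"xyz":[[-1,-0.27,2],[-1.9,-0.27,4.1],[-2,-0.27,6],[-2.1,-0.27,7.6],[-2.1,-0.27,7.6],[-2.1,-0.27,7.6],[-2.1,-0.27,7.6],[-2.1,-0.27,7.6]],"hand":[0.1,0.1,0.1,0.1,0.1,0.1,0.1,0.1]}'; python3 -c "
from h import *
mean(2);C((15,55,20),(15,44,20))"
```

```text
time_s: 12.8
ee_pos: [553.2, 24.3, 69.3]
orientation: [3.141, 0.354, 2.976]
contact_force: [-0.0, -0.2, -0.4]
finger_gap: 20.3
grip_force: 30.0
ee [552.95  24.17  69.01] sd [0.16 0.02 0.18] F [0.2 0.2 0.1] rpy [3.141 0.354 2.976]
t 12.9 cell now [20.9 -0.8 77.9] tilt 20.3 yaw -0.001 F chg [-0.1 -0.4  0.1] gap 20.4 29.999290108680725
(15, 55, 20) xyz [1.35, 0.08, 1.95] rot [0.0, 0.004, -0.001]
(15, 44, 20) xyz [1.73, 0.07, 2.98] rot [0.0, 0.004, -0.001]
```

```bash
python3 -m crank '{"rotation":[[0,0,0],[0,0,0],[0,0,0],[0,0,0],[0,0,0],[0,0,0]],"xyz":[[1.0,0.08,1],[1.35,0.08,1.95],[1.55,0.08,2.5],[1.73,0.08,3],[1.73,0.08,3],[1.73,0.08,3]],"hand":[0.1,0.1,0.1,0.1,0.1,0.1]}'; cat > l.py <<'E'
from h import *
mean(3); p=bot.get_image("scene"); save(p,"s1.png",(170,160,270,240),6); q=bot.get_image("wrist"); save(q,"w6.png",(170,60,350,260),3)
a=cv2.imread("pics/s1.png");b=cv2.imread("pics/w6.png");a=cv2.resize(a,(400,320));b=cv2.resize(b,(288,320));cv2.imwrite("pics/m1.png",np.hstack([a,b]))
C((4,44,20),(-6.5,44,20))
E
python3 l.py
```

```text
time_s: 13.4
ee_pos: [544.8, 25.8, 32.1]
orientation: [-3.141, 0.35, 2.976]
contact_force: [-0.8, -0.6, 0.3]
finger_gap: 20.3
grip_force: 30.0
ee [544.77  25.89  32.22] sd [0.01 0.04 0.04] F [ 0.3 -0.7  0.2] rpy [-3.142  0.35   2.976]
t 13.65 cell now [12.7 -0.3 41.3] tilt 20.1 yaw -0.001 F chg [ 0.9 -1.9 -0.2] gap 20.2 30.000552535057068
(4, 44, 20) xyz [0.73, 0.03, -0.55] rot [-0.0, 0.001, -0.001]
(-6.5, 44, 20) xyz [1.71, 0.03, -0.91] rot [-0.0, 0.001, -0.001]
```

View pics/m1.png

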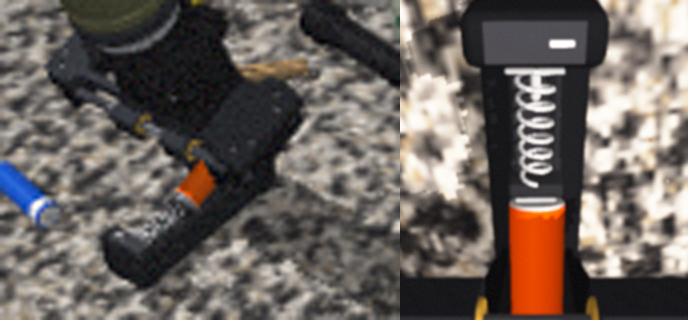

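```bash
python3 -m crank '{"rotation":[[0,0,0],[0,0,0],[0,0,0],[0,0,0],[0,0,0],[0,0,0],[0,0,0]],"xyz":[[0.3,0.03,-0.3],[0.75,0.03,-0.45],[1.1,0.03,-0.6],[1.45,0.03,-0.7],[1.75,0.03,-0.82],[1.75,0.03,-0.82],[1.75,0.03,-0.82]],"hand":[0.1,0.1,0.1,0.1,0.1,0.1,0.1]}'; cat > l2.py <<'E'
from h import *
q=bot.get_image("wrist");q=bot.get_image("wrist"); save(q,"w7.png",(170,60,350,260),3)
w=cloud(q); d=Rc.inv().apply(w.reshape(-1,3)-O).reshape(w.shape); a,b,z=d[...,0],d[...,1],d[...,2]; h=cv2.cvtColor(q["img"],cv2.COLOR_RGB2HSV)
M=(abs(b)<9)&(z>28)&(z<37)&(a>-68)&(h[...,2]>150)&(h[...,1]<60)&(a<-20); print("plate-ish a hist",np.histogram(a[M],np.arange(-68,-18,3)))
C((-6,38,10),(-5,32,0))
E
python3 l2.py
```

```text
time_s: 14.23
ee_pos: [527.3, 29.5, 35.5]
orientation: [3.141, 0.356, 2.976]
contact_force: [6.1, -1.4, -1.9]
finger_gap: 20.4
grip_force: 30.0
plate-ish a hist (array([85, 72, 65, 54, 41, 49, 52, 23, 10, 37, 22,  0,  0,  0,  0,  0]), array([-68, -65, -62, -59, -56, -53, -50, -47, -44, -41, -38, -35, -32,
       -29, -26, -23, -20]))
t 14.33 cell now [-5.   0.3 44.6] tilt 20.4 yaw -0.001 F chg [ 6.9 -1.4 -1. ] gap 20.3 29.9998676776886
(-6, 38, 10) xyz [0.49, -0.03, 0.56] rot [0.0, 0.181, -0.001]
(-5, 32, 0) xyz [0.77, -0.03, 1.1] rot [0.001, 0.356, -0.001]
```

```bash
python3 -m crank '{"rotation":[[0,0.09,0],[0,0.18,0],[0,0.27,0],[0,0.356,0],[0,0.356,0],[0,0.356,0],[0,0.356,0]],"xyz":[[0.25,-0.03,0.25],[0.49,-0.03,0.5],[0.65,-0.03,0.75],[0.77,-0.03,1.0],[0.77,-0.03,1.0],[0.77,-0.03,1.0],[0.77,-0.03,1.0]],"hand":[0.1,0.1,0.1,0.1,0.1,0.1,0.1]}'; python3 -c "
from h import *
mean(2);C((-4,31,0),(0,31,0))"
```

```text
time_s: 14.92
ee_pos: [525.0, 29.7, 23.2]
orientation: [3.141, 0.001, 2.976]
contact_force: [7.3, -0.6, -1.1]
finger_gap: 20.5
grip_force: 30.0
ee [524.76  29.68  23.21] sd [0.06 0.03 0.  ] F [ 7.9 -1.3 -1.5] rpy [3.141e+00 1.000e-03 2.976e+00]
t 15.02 cell now [-4.4  0.1 32.7] tilt 0.1 yaw -0.001 F chg [ 8.1 -0.  -1.4] gap 20.0 29.999816715717316
(-4, 31, 0) xyz [-0.04, -0.01, 0.17] rot [0.001, 0.001, -0.001]
(0, 31, 0) xyz [-0.44, -0.01, 0.17] rot [0.001, 0.001, -0.001]
```

```bash
python3 -m crank '{"rotation":[[0,0,0],[0,0,0],[0,0,0],[0,0,0],[0,0,0]],"xyz":[[0,0,0.1],[0,0,0.17],[-0.2,0,0.17],[-0.4,0,0.17],[-0.4,0,0.17]],"hand":[0.1,0.1,0.1,0.1,0.1]}'; cat > n.py <<'E'
from h import *
mean(2); p=bot.get_image("scene"); save(p,"s1.png",(170,160,270,240),6); q=bot.get_image("wrist"); save(q,"w6.png",(170,60,350,260),3)
a=cv2.imread("pics/s1.png");b=cv2.imread("pics/w6.png");a=cv2.resize(a,(400,320));b=cv2.resize(b,(288,320));cv2.imwrite("pics/m2.png",np.hstack([a,b]))
w=cloud(q); c,u,e,f,m=cell(q,"orange",None,0,200); d=Rc.inv().apply(w[m]-O)
for lo in range(-36,12,4):
    k=(d[:,0]>=lo)&(d[:,0]<lo+4)&(abs(d[:,1])<4)
    if k.sum()>3: print(lo,k.sum(),np.median(d[k,2]).round(1))
C((0,31,0))
E
python3 n.py
```

```text
time_s: 15.43
ee_pos: [528.0, 29.2, 21.9]
orientation: [3.141, -0.001, 2.976]
contact_force: [5.0, -0.4, 4.2]
finger_gap: 20.4
grip_force: 30.0
ee [527.94  29.18  21.75] sd [0.01 0.   0.04] F [ 6.  -0.5  4.9] rpy [ 3.141 -0.     2.976]
orange 2234 c [516.3  32. ] yaw -0.1734 len [-20.1  21.6] wid [-10.   10.3] ztop [39.  41.1] px [255. 223.]
-36 44 40.5
-32 90 40.4
-28 91 40.4
-24 89 40.4
-20 92 40.4
-16 87 40.2
-12 85 40.0
-8 88 40.1
-4 82 39.8
0 82 40.1
4 61 39.8
t 15.63 cell now [-1.1  0.1 31.2] tilt -0.0 yaw -0.001 F chg [6.3 0.8 4.2] gap 20.4 30.000793039798737
(0, 31, 0) xyz [-0.11, -0.01, 0.02] rot [0.001, -0.001, -0.001]
```

View pics/m2.png

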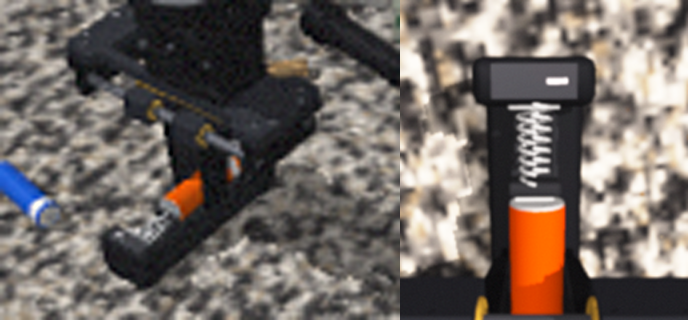

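```bash
python3 -m crank '{"rotation":[[0,0,0],[0,0,0],[0,0,0],[0,0,0]],"xyz":[[-0.1,0,0],[-0.15,0,0],[-0.2,0,0],[-0.2,0,0]],"hand":[0.1,0.1,0.1,0.1]}'
```

```text
time_s: 15.97
ee_pos: [528.0, 29.1, 21.4]
orientation: [3.141, -0.006, 2.976]
contact_force: [-0.3, -0.4, 9.2]
finger_gap: 19.9
grip_force: 30.0
```

Axial force is gone, so the button is on the fixed contact. I release and lift.

```bash
python3 -m crank '{"rotation":[[0,0,0],[0,0,0],[0,0,0],[0,0,0],[0,0,0],[0,0,0],[0,0,0],[0,0,0],[0,0,0],[0,0,0],[0,0,0],[0,0,0]],"xyz":[[0,0,-0.05],[0,0,-0.05],[0,0,-0.05],[0,0,-0.05],[0,0,-0.05],[0,0,-0.05],[0,0,-2],[0,0,-5],[0,0,-8],[0,0,-11],[0,0,-11],[0,0,-11]],"hand":[0.23,0.26,0.3,0.35,0.4,0.45,0.45,0.45,0.45,0.45,0.4,0.2]}'; cat > o.py <<'E'
from h import *
mean(2); q=bot.get_image("wrist"); save(q,"w8.png",(150,90,360,270),3)
w=cloud(q); c,u,e,f,m=cell(q,"orange",(525,30),80,60); d=Rc.inv().apply(w[m]-O)
print("charger frame centre est",Rc.inv().apply(np.r_[c+5.6*u,0]-O))
for lo in range(-40,30,6):
    k=(d[:,0]>=lo)&(d[:,0]<lo+6)&(abs(d[:,1])<4)
    if k.sum()>3: print(lo,k.sum(),np.median(d[k,2]).round(1))
C((0,53,0))
E
python3 o.py
```

```text
time_s: 16.97
ee_pos: [529.9, 28.7, 132.3]
orientation: [3.141, -0.001, 2.976]
contact_force: [-0.0, 0.4, 0.4]
finger_gap: 35.9
grip_force: 0.0
ee [528.04  28.74 129.57] sd [0.45 0.02 0.68] F [-0.6 -0.4 -0.2] rpy [-3.141 -0.008  2.976]
orange 1184 c [523.6  30.6] yaw -0.1783 len [-27.2  28.6] wid [-11.3  10.8] ztop [38.5 40.7] px [255. 191.]
charger frame centre est [-0.56599946  0.72965774  0.        ]
-34 40 40.0
-28 50 40.0
-22 52 39.9
-16 45 39.9
-10 48 39.9
-4 45 39.6
2 47 39.6
8 43 39.8
14 45 39.4
20 15 39.8
t 17.12 cell now [ -1.7  -0.4 137.7] tilt -0.5 yaw -0.001 F chg [ 0.1 -1.  -0.1] gap 24.6 0.0
(0, 53, 0) xyz [-0.26, 0.04, 8.47] rot [-0.0, -0.009, -0.001]
```

View pics/w8.png

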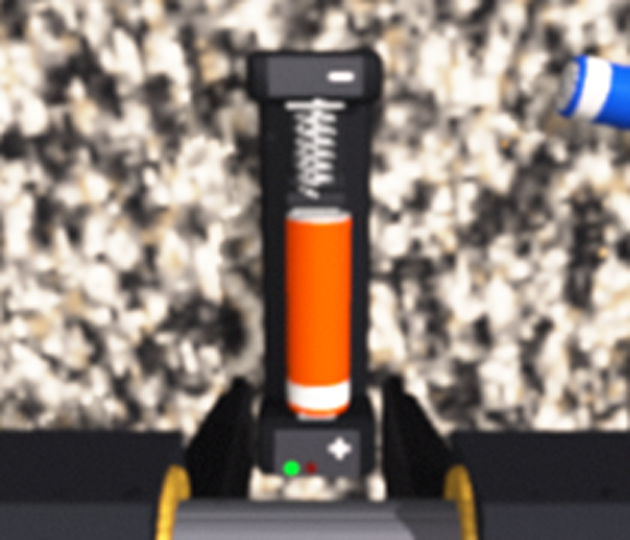

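The cell is level in the bay, with its button on the contact. I press it gently to make sure it is home.

```bash
python3 -m crank '{"rotation":[[0,0,0],[0,0,0],[0,0,0],[0,0,0],[0,0,0],[0,0,0],[0,0,0]],"xyz":[[0,0,0],[-0.1,0,3],[-0.1,0,5.5],[-0.1,0,7.5],[-0.1,0,8.2],[-0.1,0,8.2],[-0.1,0,8.2]],"hand":[0,0,0,0,0,0,0]}'; python3 -c "
from h import *
mean(3);C()"
```

```text
time_s: 17.7
ee_pos: [528.6, 28.6, 47.6]
orientation: [-3.141, -0.007, 2.976]
contact_force: [0.2, -1.1, 0.6]
finger_gap: 0.2
grip_force: 0.0
ee [529.9   28.59  49.21] sd [0.27 0.02 0.37] F [-0.1 -0.4  0.7] rpy [ 3.141e+00 -3.000e-03  2.976e+00]
t 17.85 cell now [ 1.2 -0.1 59.1] tilt -0.2 yaw -0.001 F chg [-0.4  0.1  0.3] gap 0.5 0.0
```

```bash
python3 -m crank '{"rotation":[[0,0,0],[0,0,0],[0,0,0],[0,0,0]],"xyz":[[0,0,0.4],[0,0,0.7],[0,0,0.8],[0,0,0.8]],"hand":[0,0,0,0]}';python3 -c "
from h import *
mean(2)"
```

```text
time_s: 18.18
ee_pos: [529.7, 28.5, 41.6]
orientation: [-3.141, -0.005, 2.976]
contact_force: [-2.2, -0.5, 7.6]
finger_gap: 0.3
grip_force: 3.5
ee [529.7   28.48  41.54] sd [0.03 0.01 0.02] F [-1.6 -0.5  7.2] rpy [-3.141 -0.004  2.976]
```

```bash
python3 -m crank '{"rotation":[[0,0,0],[0,0,0],[0,0,0]],"xyz":[[0,0,0.05],[0,0,0.08],[0,0,0.08]],"hand":[0,0,0]}';python3 -c "
from h import *
mean(2)"
```

```text
time_s: 18.53
ee_pos: [529.7, 28.5, 41.5]
orientation: [-3.141, -0.005, 2.976]
contact_force: [-4.6, -0.0, 11.1]
finger_gap: 1.0
grip_force: 5.6
ee [529.74  28.46  41.49] sd [0.01 0.   0.01] F [-4.  -1.1 11.5] rpy [-3.141 -0.005  2.976]
```

```bash
python3 -m crank '{"rotation":[[0,0,0],[0,0,0],[0,0,0],[0,0,0],[0,0,0],[0,0,0],[0,0,0],[0,0,0],[0,0,0]],"xyz":[[0,0,0.05],[0,0,0.09],[0,0,0.09],[0,0,-2],[0,0,-5],[0,0,-9],[0,0,-12],[0,0,-12],[0,0,-12]],"hand":[0,0,0,0,0,0,0,0,0]}'; cat > r.py <<'E'
from h import *
mean(3); q=bot.get_image("wrist"); save(q,"w9.png",(150,90,360,270),3)
w=cloud(q); c,u,e,f,m=cell(q,"orange",(525,30),80,60); d=Rc.inv().apply(w[m]-O)
print("centre",Rc.inv().apply(np.r_[c+5.6*u,0]-O).round(1))
for lo in range(-34,26,6):
    k=(d[:,0]>=lo)&(d[:,0]<lo+6)&(abs(d[:,1])<4)
    if k.sum()>3: print(lo,np.median(d[k,2]).round(1),end="; ")
p=bot.get_image("top"); cell(p,"green",(405,-235),90,60)
s=bot.get_image("scene"); A=cv2.resize(q["img"][90:270,150:360],(373,320));B=cv2.resize(s["img"][140:320,110:350],(427,320))
cv2.imwrite("pics/fin.png",np.hstack([A,B])[...,::-1])
E
python3 r.py
```

```text
time_s: 19.38
ee_pos: [531.2, 28.5, 162.0]
orientation: [3.141, -0.0, 2.976]
contact_force: [0.4, -0.1, -1.1]
finger_gap: 0.7
grip_force: 0.0
ee [528.96  28.57 158.32] sd [0.58 0.03 0.97] F [ 0.  -0.1 -0.3] rpy [-3.141 -0.009  2.976]
orange 984 c [523.2  30.7] yaw -0.1825 len [-26.9  29. ] wid [-11.2  10.9] ztop [38.2 40.4] px [256. 183.]
centre [-0.9  0.7  0. ]
-34 39.5; -28 39.6; -22 39.8; -16 39.9; -10 39.8; -4 39.7; 2 39.4; 8 39.3; 14 39.5; 20 39.1; green 96 c [ 402.3 -233.5] yaw 0.056 len [-22.1  24.8] wid [-6.9  7.2] ztop [25.4 28. ] px [309. 267.]
```

View pics/fin.png

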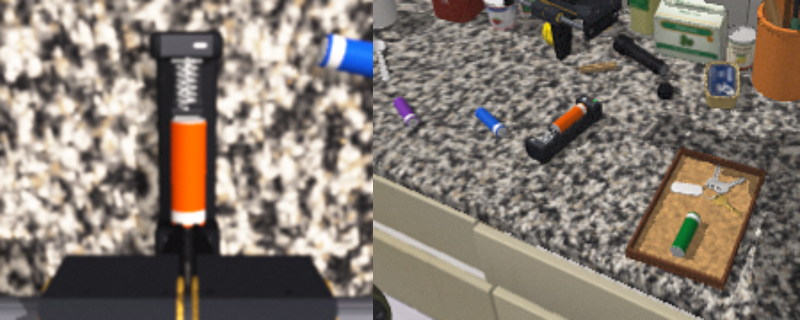

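The orange cell is seated level at the height the green one had, and the green cell lies in the tray beside the keys.

```bash
python3 -c "
from bench import bot
print(bot.close_job())"
```

```text
the job is handed in; nothing more can be done
None
```

The job is handed in at about 20 s of robot time: the green cell lies in the tray beside the keys, and the orange cell is seated in the charger, pressed home with its button on the fixed contact; neither cell fell.

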